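# Index a reagent bottle to the label reader on a spring-plunger shuttle

### The arm

A 7-joint arm with a two-finger parallel gripper is mounted at the origin on a cart in front of the work surface, level with it; the furniture and walls round the work are solid. World frame = base frame: x ahead of the robot, y to its left, z up, the work surface at z = 0. Lengths are in m, angles in degrees, forces in N, time in s.
With the tool pointing down it reaches from about 0.425 to 1.025 m from the base axis. Payload 9.4 kg.
Tool frame: the origin (TCP) lies midway between the tips of the shut fingers; the grasp point (between the pads) lies hold_point_z behind it (hold_point_z is the distance from the TCP to the grasp point, in m); z points along the fingers, y is the line along which they close (so a half turn about z gives the same grasp; the last joint's range is limited). The gripper opens to 93 mm and grips with 3 to 60 N. Pads are 15 mm wide; open, the fingers measure 128 mm over their backs; the gripper's body (75 mm by 188 mm) begins 65 mm behind the grasp point.
Start: joints at [-71.889, 34.337, -0.143, 91.639, 0.103, 54.024, -4.572], TCP at [0.278, 0.67, 0.219] pointing down, gripper open.
Joint ranges: [-147.43, 147.43], [-19.82, 112.94], [-74.19, 73.91], [6.32, 146.72], [-59.91, 239.91], [6.04, 106.73], [-150.56, 150.56]. Speed limits (degrees/s): [127.2, 127.2, 172.46, 172.46, 180, 180, 180].

### API

Orientations are given as a 3x3 rotation matrix whose columns are the frame's x, y, z axes.
In Python, from plant import get_state, read_camera, sign_off, outline_of, spot_point, hold_point_z gives the robot as it stands.
- The arm moves only by the tool move_arm, never from a script. Its argument "deltas" is one flat list of numbers, 5 for each row, row after row: the finger opening in mm, from 0 to 93, then the shift along the tool's x, y, z in units of 25 mm (1.0 is 25 mm), then the turn about the tool's z in units of 5 degrees (1.0 is 5 degrees). In form: [fingers, dx, dy, dz, roll, fingers, dx, dy, dz, roll, ...]. A call has 1 to 12 rows; each row shifts and turns the commanded pose from where the row before left it, along the tool's axes as they then stand; what a row does not reach is not made up. A row lasts 1/12 s, in which the tool goes at most 41.7 mm and 7.16 degrees, less where a joint would pass 70% of its speed; a pose out of reach is approached as far as the arm can. A call is refused whole if a number of a shift passes 1 or a number of a turn 1, either way. A call with a gripper value outside its range is refused whole. The fingers move at their own pace and stop on an object; "grip_force" is the grip in N (left out, the last holds). Time passes only in rows, so rows that do not move let the fingers close. It gives the time, the measured TCP pose, the force, the opening and the grip force at its end, in the units of the state.
- get_state(): the state, without advancing time (a new reading comes with each control period).
- read_camera(name): name is "side" or "top"; returns a dict with "img" (400x640x3 uint8, blue, green, red), "range_z" (400x640 float32, m along the optical axis (not along the pixel's ray), 0 where there is no reading), "mtx" (3x3 intrinsics, pixels), "xyz" and "attitude" of the camera in the world. Camera axes: x right, y down, z forward; pixel columns grow to the right and rows downward; lengths in m; the calibration is good to about 2 mm. A picture is of the moment at which its call begins.
- sign_off(): hands the job in; it is judged then, once.
Trained networks look in the newest picture that a camera, given by its name, has taken for a name from the list of things; names that differ only in an ending like _2 or _b are one class to them, and where a whole thing is asked for, a point or a joint stands for the part that bears it (a point fixed in the world has none). Each returns a list of dicts, best first, with "p" (0 to 1); they miss things now and then, are a little off and sometimes report something else, mostly with a low value. They report only what shows in the picture. A call takes as long as a camera call.
- outline_of(camera, query): "region" (400x640 bool, what is visible of it) and "xy" ([column, row] in pixels, amid what is visible of it).
- spot_point(camera, query): "xy" ([column, row] in pixels: a listed point, or the origin of a listed thing).
The state is a dict: "clock": time; "joints": joint angles; "qvel": joint speeds; "joint_torque": joint torques, N m; "position": TCP position; "tcp_rot": TCP orientation; "contact_force": force on the tool from outside, world axes, zero at the start; "moment": the same for the moment, N m; "grip_width": opening from 0.0 (shut) to 1.0 (fully open); "grip_force": force on a finger pad.
Only numpy, scipy, OpenCV 4.12 (cv2) and the standard library are available. Lean on these libraries where they do the work, as an engineer would, in place of code of your own. Each camera call takes 0.05 s, during which the arm holds its last target. There are 200 camera calls.

### The job

Take the white saline bottle with the blue cap that stands between the shuttle and the microscope and stand it in the round white nest of the shuttle while the carriage is locked at its loading position. Then pull up the black plunger knob, shift the carriage away from you to the reader and let the plunger snap fully home in the reader's hole, so that the carriage is locked there with the bottle standing in its nest. The pin bends if it is forced sideways, so free it before you shift, ease the carriage along and stop pushing as soon as it clicks; leave the brown dropper bottle standing where it is.

Things in the scene. Friction and masses are not known exactly. Their poses are not given: they have to be found in the camera images.
- saline: white squeeze bottle with a blue screw cap, round, body 35 mm across and 66 mm tall, cap 21 mm across, 78 mm tall in all, about 40 to 80 g; origin at the centre of its underside, z up; it stands loose on the bench
- dropper: brown dropper bottle with a black bulb, 31 mm across, 85 mm tall; origin at the centre of its underside; a bystander, loose
- shuttle: fixed base of the label-reading shuttle: grey plate 186 x 176 x 10 mm with two guide rods. Origin on the bench under the nest centre at the loading position; x is the slide direction, away from the robot (yaw up to 7 degrees), y left, z up. A white reader box (top 106 mm above the bench, 62 to 95 mm left of the slide line) is clamped along it where the last user set it
- home_hole (a point): loading hole in the steel index track along the base's right edge, 18 mm above the bench, fixed. Clamped with the reader, a brass index fork lies flush in this track, 73 mm long, with the reader's hole in its middle: the pin can ride over all of it without a step. Holes 9.5 mm across, pin 8 mm with a rounded end
- nest (a point): centre of the floor of the round white nest on the dark carriage, 36 mm above the bench; the nest is 39 mm across inside, its rim 14 mm above the floor; moves with the carriage
- knob (a point): middle of the black plunger knob on its upright axis, 67 mm above the bench when the pin is home; knob 26 mm across and 26 mm tall, its underside 18 mm above the carriage's ear; 60 mm right (shuttle -y) of the nest; moves with the carriage, and up as it is pulled
- carriage (a joint): travel of the carriage along the shuttle's x, m: 0 locked at the loading hole (0.75 mm play each way), 0.085 at the far stop. The reader's hole lies somewhere from 0.052 to 0.076; its place is not measured and must be felt for. The carriage (0.5 kg) slides with 1.5 N of friction and stays where it is left
- plunger (a joint): lift of knob and pin, m: 0 fully home in a hole, 0.010 pin resting on track or fork, 0.018 pulled right out. A spring pulls it down with 4 N at 0, 8 N at 0.018. Let go, it drops by itself: the pin rides on track and fork as the carriage is pushed, and snaps down into a hole, which locks the carriage. The pin bears 25 N at most

How it is judged:
By the outcome, as a careful person would: the job done as asked, in the order asked, and still so for the second after the job is handed in, with the robot touching nothing.
It also fails if it takes over 67 s, if anything falls off the work surface, if the arm or the gripper's body presses on something with over 40 N, if the wrist force passes 120 N, or if a joint passes its speed limit or range.

## Working session

There is one attempt and no reset: what is moved stays moved. The work goes in short steps, Python scripts to look and compute and a tool call to move; the robot and the scene stay as the last step left them, time stands still between calls to the robot, and variables do not carry over. Pictures are saved under pics/ and viewed, at most 10 in all, crops included, and the job is handed in when it is done.

Besides the shell and the picture viewer there is one more tool, called after "Call:" as name(argument=value, ...) on one line, values as JSON. move_arm: Moves the arm, as the interface text tells. Its arguments: {"type":"object","properties":{"deltas":{"type":"array","items":{"type":"number"}},"grip_force":{"type":"number"}},"required":["deltas"]}

```bash
mkdir -p pics; cat > h.py <<'E'
import numpy as np, cv2
from plant import *
def w(cam,xy,z=None):
    """pixel to world: on plane z if given, else by depth"""
    M=np.linalg.inv(cam["mtx"]); R=np.array(cam["attitude"]); o=np.array(cam["xyz"])
    d=R@(M@[xy[0],xy[1],1.])
    if z is None:
        c,r=int(round(xy[0])),int(round(xy[1])); return o+d*cam["range_z"][r,c]
    return o+d*((z-o[2])/d[2])
E
python3 - <<'E'
from h import *
print(hold_point_z); s=get_state(); print(s)
for n in ["top","side"]:
    c=read_camera(n); cv2.imwrite(f"pics/{n}0.png",c["img"]); print(n,c["xyz"],np.round(c["attitude"],3).tolist())
    for q,z in [("saline",0),("dropper",0),("shuttle",0),("home_hole",.018),("nest",.036),("knob",.067)]:
        for r in spot_point(n,q)[:2]: print(q,"spot",np.round(r["xy"],1),round(r["p"],2),np.round(w(c,r["xy"],z),4))
    for q in ["saline","dropper","knob","nest"]:
        for r in outline_of(n,q)[:1]:
            m=r["region"]; v,u=np.nonzero(m&(c["range_z"]>0))
            P=np.array([w(c,(a,b)) for a,b in zip(u,v)])
            if len(P): 
                T=P[P[:,2]>np.percentile(P[:,2],98)-.006]
                print(q,"out",round(r["p"],2),len(P),"min",P.min(0).round(3),"max",P.max(0).round(3),"topmean",T.mean(0).round(4),len(T))
E
```

```text
0.0188
{'clock': 0.0, 'joints': array([-71.88826439,  34.3851985 ,  -0.14513294,  91.67965744,
         0.10610069,  54.0225974 ,  -4.57132571]), 'qvel': array([ 0.0148043 ,  0.10523636, -0.03130928,  0.00293543, -0.05535028,
       -0.08246024,  0.02557879]), 'joint_torque': array([ 2.70380224e-04, -7.65058565e+01,  1.49675176e+00, -2.52365130e+01,
       -5.25456201e-02,  1.69538171e-02,  1.70995531e-04]), 'position': array([0.27737391, 0.66933267, 0.21775946]), 'tcp_rot': array([[-9.23874024e-01,  3.82696515e-01, -4.06050118e-04],
       [ 3.82696685e-01,  9.23872873e-01, -1.47052269e-03],
       [-1.87625221e-04, -1.51397175e-03, -9.99998836e-01]]), 'contact_force': array([-0.95127722,  0.27083845,  0.03928878]), 'moment': array([-0.06076843, -0.03654192, -0.00187252]), 'grip_force': 0.0, 'grip_width': 1.0014345568039376}
top [0.46742196 0.11443698 0.9116581 ] [[-0.016, -0.998, 0.061], [-1.0, 0.018, 0.023], [-0.024, -0.061, -0.998]]
saline spot [355.4 217.2] 0.53 [0.4699 0.0396 0.    ]
saline spot [354.5 169.6] 0.44 [0.5883 0.0391 0.    ]
dropper spot [357.8 171. ] 0.53 [0.5846 0
[... 948 characters left out ...]
 [0.5205 0.1811 0.    ]
shuttle spot [326.6 252.3] 0.56 [0.5051 0.1943 0.    ]
home_hole spot [338.1 225.8] 0.56 [0.5083 0.1321 0.018 ]
nest spot [324.4 244.8] 0.91 [0.5085 0.1993 0.036 ]
knob spot [336.7 217.1] 0.51 [0.508  0.1444 0.067 ]
knob spot [324.1 245.6] 0.21 [0.5001 0.2182 0.067 ]
saline out 0.73 338 min [0.448 0.039 0.003] max [0.48  0.065 0.081] topmean [0.4648 0.0497 0.0771] 49
dropper out 0.81 258 min [0.57  0.024 0.003] max [0.598 0.049 0.084] topmean [0.5846 0.0356 0.078 ] 12
knob out 0.47 157 min [ 0.496  0.083 -0.002] max [0.547 0.151 0.081] topmean [0.5086 0.1398 0.0787] 90
nest out 0.63 1533 min [0.469 0.109 0.   ] max [0.543 0.239 0.081] topmean [0.508  0.1408 0.0785] 87
```

```bash
ls -a; ls pics
```

```text
.
..
h.py
pics
side0.png
top0.png
```

```bash
python3 - <<'E'
import cv2
a=cv2.imread("pics/top0.png")[110:260,230:430]; b=cv2.imread("pics/side0.png")[120:320,220:460]
cv2.imwrite("pics/t1.png",cv2.resize(a,None,fx=4,fy=4,interpolation=2)); cv2.imwrite("pics/s1.png",cv2.resize(b,(720,600),interpolation=2))
E
```

```text
(no output)
```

View pics/t1.png

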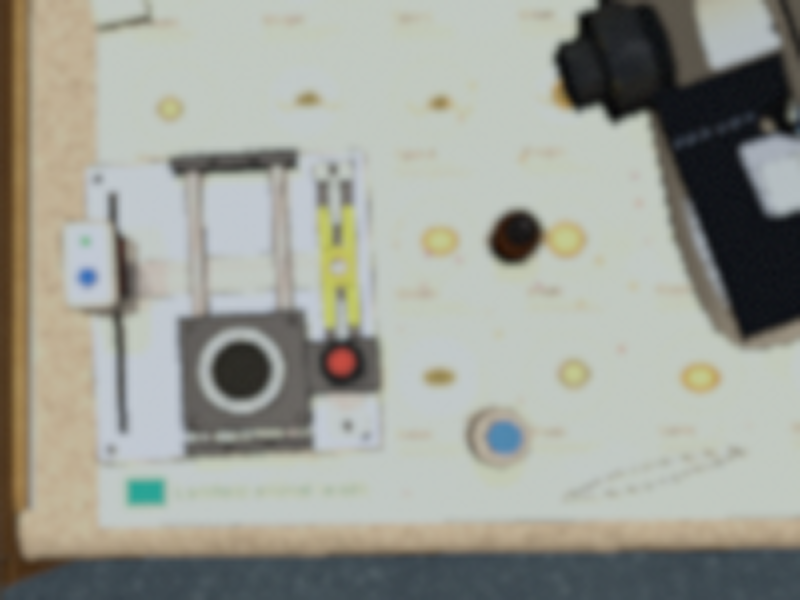

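View pics/s1.png

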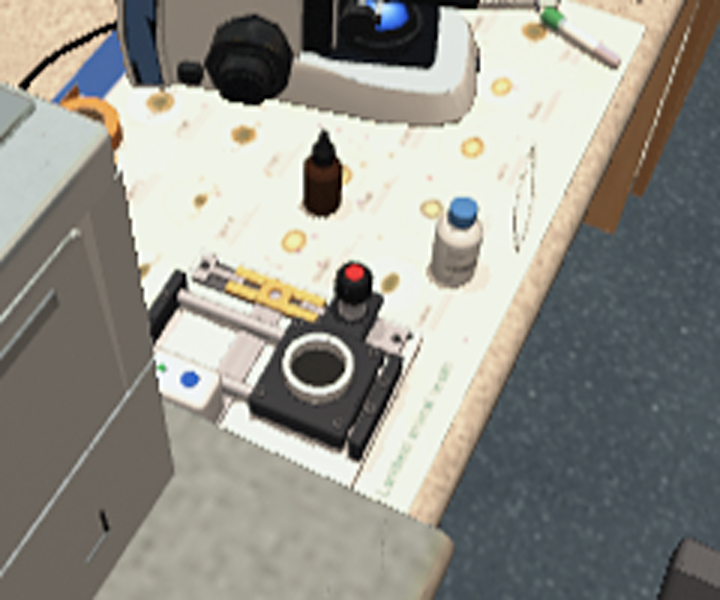

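View pics/top0.png

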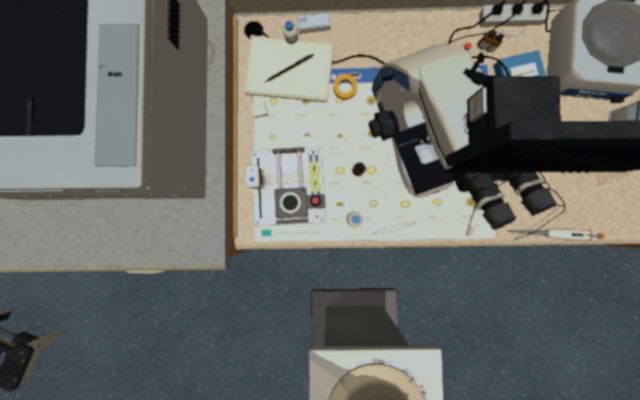

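Top crop: saline at (503,437), dropper at (517,237), and the knob (red top) at (342,362) with the nest at (240,370). The yellow fork's hole is near (338,267). The side view agrees. Next I need furniture heights, the shuttle yaw and the hole estimate.

```bash
python3 - <<'E'
from h import *
c=read_camera("top")
f=lambda x,y:(230+x/4,110+y/4)
P={k:w(c,f(*p),z) for k,(p,z) in dict(TL=((90,165),.01),TR=((360,150),.01),BR=((382,448),.01),BL=((97,462),.01),hole=((338,267),.018),nest=((240,370),.05),red=((342,362),.08),forkT=((337,206),.018)).items()}
for k,v in P.items(): print(k,v.round(4))
for a,b in [("BL","TL"),("BR","TR")]: d=P[b]-P[a]; print(np.degrees(np.arctan2(d[1],d[0])))
for a,b in [("BR","BL"),("TR","TL")]: d=P[b]-P[a]; print(np.degrees(np.arctan2(-d[0],d[1])))
# red button and yellow fork by colour, nest ring by brightness
hsv=cv2.cvtColor(c["img"],cv2.COLOR_BGR2HSV); H,S,V=cv2.split(hsv)
box=np.zeros(H.shape,bool); box[150:215,305:328]=1
m=box&((H<8)|(H>172))&(S>110); v,u=np.nonzero(m); print("red",len(u),w(c,(u.mean(),v.mean()),.08).round(4))
m=box&(H>22)&(H<35)&(S>90); v,u=np.nonzero(m); print("fork",len(u)); Q=np.array([w(c,p,.018) for p in zip(u,v)]); print(Q.min(0),Q.max(0),Q.mean(0))
vx=cv2.fitLine(Q[:,:2].astype(np.float32),2,0,.01,.01).ravel(); print("axis",np.degrees(np.arctan2(vx[1],vx[0])))
# height map
for n in ["top","side"]:
    c=read_camera(n); Z=c["range_z"]; vv,uu=np.nonzero(Z>0)
    d=np.stack([uu,vv,np.ones_like(uu)])*Z[vv,uu]; X=np.array(c["attitude"])@np.linalg.inv(c["mtx"])@d+np.array(c["xyz"])[:,None]
    print(n,"rows x, cols y .75..-.05")
    for x in np.arange(.1,.8,.05):
        print(round(x,2),[ (round(float(X[2][k].max()),2) if (k:=(abs(X[0]-x-.025)<.025)&(abs(X[1]-y-.025)<.025)).any() else None) for y in np.arange(.7,-.06,-.05)])
E
```

```text
TL [0.6378 0.292  0.01  ]
TR [0.6437 0.124  0.01  ]
BR [0.4593 0.1137 0.01  ]
BL [0.4536 0.2888 0.01  ]
hole [0.5702 0.1386 0.018 ]
nest [0.5068 0.1963 0.05  ]
red [0.5089 0.1355 0.08  ]
forkT [0.6078 0.1386 0.018 ]
1.0124026865429119
3.204140154728311
1.8791068965769622
2.003001169413743
red 50 [0.5097 0.1372 0.08  ]
fork 141
[0.53754609 0.12994196 0.018     ] [0.6067496  0.14928807 0.018     ] [0.5733414  0.13910521 0.018     ]
axis 3.457958
top rows x, cols y .75..-.05
0.1 [-0.72, -0.73, -0.73, -0.73, -0.73, -0.73, -0.73, -0.73, -0.73, -0.73, -0.73, 0.0, 0.0, 0.01, 0.02, 0.02]
0.15 [-0.73, -0.73, -0.73, -0.73, -0.73, -0.73, -0.73, -0.72, -0.73, -0.73, -0.73, 0.0, -0.0, -0.0, -0.0, -0.0]
0.2 [-0.73, -0.73, 0.35, 0.35, -0.73, -0.73, -0.73, -0.73, -0.73, -0.73, -0.73, -0.73, -0.73, -0.73, -0.73, -0.73]
0.25 [0.24, None, 0.35, 0.35, -0.72, -0.72, -0.73, -0.73, -0.73, -0.73, -0.72, -0.73, -0.73, -0.73, -0.72, -0.73]
0.3 [0.24, None, None, None, 0.07, -0.73, -0.73, -0.73, -0.73, -0.73, -0.73, -0.73, -0.73, -0.73, -0.73, -0.73]
0.35 [0.17, 0.17, 0.17, 0.17, 0.17, 0.17, 0.17, 0.17, 0.17, 
[... 1581 characters left out ...]
1]
0.45 [None, None, None, None, 0.17, 0.17, 0.16, 0.16, 0.16, 0.01, 0.05, 0.05, 0.08, 0.08, 0.08, 0.0]
0.5 [None, None, 0.44, 0.44, 0.44, 0.44, 0.44, 0.44, 0.16, 0.11, 0.05, 0.08, 0.08, 0.0, 0.0, 0.42]
0.55 [None, None, 0.44, 0.44, 0.44, 0.44, 0.44, 0.44, None, 0.11, 0.03, 0.03, 0.02, 0.0, 0.08, 0.16]
0.6 [None, None, 0.41, 0.42, 0.42, 0.41, 0.44, 0.44, None, None, 0.04, 0.04, 0.03, 0.0, 0.05, 0.17]
0.65 [None, None, None, 0.41, 0.41, 0.41, 0.44, 0.44, None, None, None, 0.0, 0.0, 0.0, 0.09, 0.31]
0.7 [None, None, None, None, 0.4, 0.4, 0.44, 0.44, None, None, None, None, 0.0, 0.0, 0.0, 0.31]
0.75 [None, None, None, None, 0.39, 0.39, 0.44, 0.44, None, None, None, None, None, 0.02, 0.02, 0.25]
```

Call:
move_arm(deltas=[93,0,0,-0.1,1,93,0,0,-0.1,1,93,0,0,-0.1,1,93,0,0,-0.1,1,93,0,0,-0.1,1,93,0,0,-0.1,1,93,0,0,-0.1,1,93,0,0,-0.1,1,93,0,0,-0.1,1,93,0,0,-0.1,1,93,0,0,-0.1,1,93,0,0,-0.1,1], grip_force=15)

```text
clock: 2.25
position: [0.2774, 0.6698, 0.2488]
tcp_rot: [[-0.126, 0.992, -0.0], [0.992, 0.126, 0.0], [0.0, -0.0, -1.0]]
contact_force: [-0.5, -0.2, -0.7]
grip_width: 1.001
grip_force: 0.0
```

Call:
move_arm(deltas=[93,-1,0.3,0,1,93,-1,0.3,0,0,93,-1,0.3,0,0,93,-1,0.3,0,0,93,-1,0.3,0,0,93,-1,0.3,0,0,93,-1,0.3,0,0,93,-1,0.3,0,0,93,-1,0.3,0,0,93,-1,0.3,0,0,93,-1,0.3,0,0,93,-1,0.3,0,0])

```text
clock: 3.25
position: [0.3829, 0.3737, 0.2488]
tcp_rot: [[-0.044, 0.999, 0.0], [0.999, 0.044, 0.0], [0.0, 0.0, -1.0]]
contact_force: [0.5, -0.7, -0.0]
grip_width: 0.998
grip_force: 0.0
```

Call:
move_arm(deltas=[93,-1,0.2,0,0,93,-1,0.2,0,0,93,-1,0.2,0,0,93,-1,0.2,0,0,93,-1,0.2,0,0,93,-1,0.2,0,0,93,-1,0.2,0,0,93,-1,0.2,0,0,93,-1,0.2,0,0,93,-1,0.2,0,0,93,-1,0.3,0,0,93,-1,0.3,0,0])

```text
clock: 4.25
position: [0.4608, 0.0768, 0.2489]
tcp_rot: [[-0.044, 0.999, 0.001], [0.999, 0.044, 0.0], [0.0, 0.001, -1.0]]
contact_force: [1.1, 0.1, 0.9]
grip_width: 1.001
grip_force: 0.0
```

```bash
python3 - <<'E'
from h import *
for n in ["top","side"]:
    c=read_camera(n)
    H,S,V=cv2.split(cv2.cvtColor(c["img"],cv2.COLOR_BGR2HSV))
    for r in spot_point(n,"saline")[:2]: print(n,r["xy"],r["p"],w(c,r["xy"],0).round(4))
    m=(H>95)&(H<120)&(S>90); k,l,st,ce=cv2.connectedComponentsWithStats(m.astype(np.uint8))
    for i in range(1,k):
        if st[i,4]>15:
            p=w(c,ce[i],.078)
            if .4<p[0]<.55 and 0<p[1]<.1: print(n,"cap",st[i,4],p.round(4))
s=get_state();print(s["position"],s["joints"])
E
```

```text
side cap 74 [0.4638 0.0505 0.078 ]
[0.46071859 0.07762348 0.24877738] [-36.08802597  15.14095543  24.75370873 123.4525833   -9.2312414
  43.0962443   -2.93456998]
```

Call:
move_arm(deltas=[93,-0.7,0.1,0,0,93,-0.6,0.1,0,0,93,0,0,1,0,93,0,0,1,0,93,0,0,1,0,93,0,0,1,0,93,0,0,1,0,93,0,0,1,0,93,0,0,1,0,93,0,0,1,0,93,0,0,0.9,0,93,0,0,0,0])

```text
clock: 5.45
position: [0.4656, 0.0469, 0.0231]
tcp_rot: [[-0.045, 0.999, -0.005], [0.999, 0.045, 0.0], [0.0, -0.005, -1.0]]
contact_force: [-0.6, 0.0, 0.0]
grip_width: 0.992
grip_force: 0.0
```

Call:
move_arm(deltas=[30,0,0,0,0,30,0,0,0,0,30,0,0,0,0,30,0,0,0,0,30,0,0,0,0,30,0,0,0,0,30,0,0,0,0,30,0,0,0,0,30,0,0,0,0], grip_force=15)

```text
clock: 6.2
position: [0.4671, 0.0457, 0.0262]
tcp_rot: [[-0.043, 0.999, 0.0], [0.999, 0.043, 0.0], [0.0, 0.0, -1.0]]
contact_force: [-0.2, 0.8, 0.9]
grip_width: 0.401
grip_force: 0.5
```

Call:
move_arm(deltas=[30,0,0,0,0,30,0,0,0,0,30,0,0,0,0,30,0,0,-0.4,0,30,0,0,-0.8,0,30,0,0,-0.8,0,30,0,0,-0.8,0,30,0,0,-0.8,0,30,0,0,-0.8,0])

```text
clock: 6.95
position: [0.4668, 0.0456, 0.137]
tcp_rot: [[-0.043, 0.999, -0.0], [0.999, 0.043, -0.0], [-0.0, -0.0, -1.0]]
contact_force: [-0.6, 0.6, -0.4]
grip_width: 0.373
grip_force: 15.0
```

Call:
move_arm(deltas=[30,0.6,0.1,0,0,30,0.9,0.3,0,0,30,0.9,0.3,0,0,30,0.9,0.3,0,0,30,0.9,0.3,0,0,30,0.9,0.3,0,0,30,0.6,0.2,0,0,30,0.3,0.1,0,0,30,0,0,0,0,30,0,0,0,0,30,0,0,0,0])

```text
clock: 7.87
position: [0.5075, 0.196, 0.1361]
tcp_rot: [[-0.042, 0.999, -0.001], [0.999, 0.042, -0.001], [-0.001, -0.001, -1.0]]
contact_force: [-0.2, -0.6, -0.5]
grip_width: 0.373
grip_force: 15.0
```

```bash
python3 - <<'E'
from h import *
s=get_state();print(s["position"],s["contact_force"],s["grip_width"]*93,s["grip_force"])
for n in ["top","side"]:
    c=read_camera(n); cv2.imwrite(f"pics/{n}2.png",c["img"])
    zb=s["position"][2]-.026
    for q,z in [("saline",zb),("nest",.036)]:
        for r in spot_point(n,q)[:2]: print(n,q,r["xy"],r["p"],w(c,r["xy"],z).round(4))
a=cv2.imread("pics/top2.png")[150:250,240:380]; b=cv2.imread("pics/side2.png")[150:290,250:410]
cv2.imwrite("pics/m2.png",np.hstack([cv2.resize(a,(400,300),interpolation=2),cv2.resize(b,(343,300),interpolation=2)]))
E
```

```text
[0.50753036 0.1959767  0.13608845] [-0.17430622 -0.62876266 -0.49492064] 34.68980637512432 14.999768882989883
top nest [291.6, 199.8] 0.86 [0.5138 0.1937 0.036 ]
side saline [326.0, 222.1] 0.86 [0.5095 0.1928 0.1101]
side saline [338.5, 225.9] 0.59 [0.4842 0.1896 0.1101]
side nest [324.7, 245.6] 0.96 [0.5071 0.2008 0.036 ]
```

View pics/m2.png

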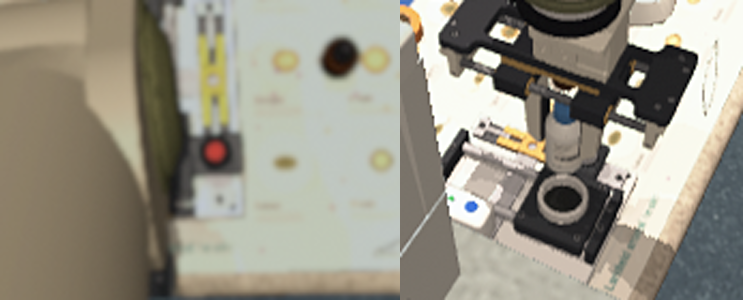

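```bash
python3 - <<'E'
from h import *
from scipy.optimize import least_squares
c=read_camera("side"); read=outline_of("side","saline")
zb=get_state()["position"][2]-.026
def pts(m):
    v,u=np.nonzero(m&(c["range_z"]>0)); return np.array([w(c,p) for p in zip(u,v)])
def fit(P,r,g):
    s=least_squares(lambda q:np.hypot(P[:,0]-q[0],P[:,1]-q[1])-r,g,loss="soft_l1",f_scale=.001); return s.x.round(4),np.sqrt(np.mean(s.fun**2)).round(4)
for r in read[:2]:
    P=pts(r["region"]); print(r["p"],r["xy"],len(P),P.min(0).round(3),P.max(0).round(3))
    Q=P[(P[:,2]>zb+.0)&(P[:,2]<zb+.022)&(np.hypot(P[:,0]-.508,P[:,1]-.197)<.03)]
    if len(Q)>8: print("bottle",len(Q),fit(Q,.0175,[.507,.196]))
    m=r["region"]; rows=np.nonzero(m.any(1))[0]
    for row in rows[-14::3]: 
        cc=np.nonzero(m[row])[0]; print(row,cc.min(),cc.max(),end="; ")
# nest ring in first (unobstructed) and current picture
for f in ["pics/side0.png","pics/side2.png"]:
    I=cv2.imread(f); H,S,V=cv2.split(cv2.cvtColor(I,cv2.COLOR_BGR2HSV))
    m=(V>150)&(S<60); 
    yy,xx=np.mgrid[:400,:640]; m&=np.hypot(xx-325,yy-242)<17
    k,l,st,ce=cv2.connectedComponentsWithStats(m.astype(np.uint8),connectivity=4)
    i=1+np.argmax(st[1:,4]); print(f,st[i])
    ct=max(cv2.findContours((l==i).astype(np.uint8),0,1)[0],key=cv2.contourArea); e=cv2.fitEllipse(ct); print(e,w(c,e[0],.05).round(4))
    P=np.array([w(c,p,.05) for p in ct[:,0,:].astype(float)]); print(fit(P,.0225,[.508,.198]))
E
```

```text
0.92 [325.9, 218.3] 421 [0.489 0.145 0.018] [0.556 0.216 0.19 ]
bottle 101 (array([0.5077, 0.1971]), np.float64(0.0006))
218 317 332; 221 317 332; 224 317 333; 227 318 333; 230 321 331; pics/side0.png [314 231  24  21 171]
((325.49298095703125, 240.9161376953125), (20.13866424560547, 22.983978271484375), 92.01302337646484) [0.507  0.1977 0.05  ]
(array([0.5072, 0.1973]), np.float64(0.0015))
pics/side2.png [315 237  21  15  54]
((325.44439697265625, 241.0388946533203), (19.00221824645996, 20.871036529541016), 98.13492584228516) [0.507 0.198 0.05 ]
(array([0.5066, 0.197 ]), np.float64(0.0012))
```

Call:
move_arm(deltas=[30,0.02,-0.02,0.4,0,30,0,0,0.5,0,30,0,0,0.5,0,30,0,0,0.4,0,30,0,0,0.2,0,30,0,0,0.2,0,30,0,0,0.15,0,30,0,0,0.15,0,30,0,0,0,0,30,0,0,0,0])

```text
clock: 9.1
position: [0.5075, 0.1981, 0.0737]
tcp_rot: [[-0.044, 0.999, 0.0], [0.999, 0.044, 0.0], [0.0, 0.0, -1.0]]
contact_force: [1.5, 0.3, -0.2]
grip_width: 0.375
grip_force: 15.0
```

Call:
move_arm(deltas=[30,-0.02,0,0.1,0,30,0,0,0.1,0,30,0,0,0.1,0,30,0,0,0.08,0,30,0,0,0,0,30,0,0,0,0])

```text
clock: 9.6
position: [0.5074, 0.1975, 0.064]
tcp_rot: [[-0.044, 0.999, -0.0], [0.999, 0.044, -0.0], [-0.0, -0.0, -1.0]]
contact_force: [0.1, 0.1, -1.3]
grip_width: 0.375
grip_force: 15.0
```

Call:
move_arm(deltas=[30,0,0,0.05,0,30,0,0,0,0,65,0,0,0,0,65,0,0,0,0,65,0,0,0,0,65,0,0,0,0,65,0,0,0,0,65,0,0,0,0])

```text
clock: 10.27
position: [0.5075, 0.1976, 0.0629]
tcp_rot: [[-0.044, 0.999, 0.0], [0.999, 0.044, -0.0], [-0.0, 0.0, -1.0]]
contact_force: [-0.3, 0.6, -0.5]
grip_width: 0.693
grip_force: 0.0
```

Call:
move_arm(deltas=[65,0,0,-0.4,0,65,0,0,-0.8,0,65,0,0,-0.8,0,65,0,0,-0.8,0,65,0,0,-0.8,0,65,-0.6,0,-0.4,0,65,-0.9,0,0,0,65,-0.7,0,0,0,65,-0.2,0,0,0,65,0,0,0,0,65,0,0,0,0,65,0,0,0,0])

```text
clock: 11.27
position: [0.51, 0.1385, 0.1627]
tcp_rot: [[-0.044, 0.999, -0.0], [0.999, 0.044, 0.0], [0.0, -0.0, -1.0]]
contact_force: [-0.4, -0.5, -0.9]
grip_width: 0.699
grip_force: 0.0
```

```bash
python3 - <<'E'
from h import *
s=get_state();print(s["position"],s["contact_force"],s["grip_width"]*93)
for n in ["side","top"]:
    c=read_camera(n); cv2.imwrite(f"pics/{n}3.png",c["img"])
    H,S,V=cv2.split(cv2.cvtColor(c["img"],cv2.COLOR_BGR2HSV))
    m=((H<8)|(H>172))&(S>110); k,l,st,ce=cv2.connectedComponentsWithStats(m.astype(np.uint8))
    for i in range(1,k):
        p=w(c,ce[i],.08)
        if st[i,4]>4 and .45<p[0]<.6 and .08<p[1]<.2: print(n,"red",st[i,4],p.round(4), w(c,ce[i]).round(4))
    for q,z in [("saline",.036),("knob",.067)]:
        for r in spot_point(n,q)[:1]: print(n,q,r["xy"],r["p"],w(c,r["xy"],z).round(4))
b=cv2.imread("pics/side3.png")[150:290,250:410]
cv2.imwrite("pics/m3.png",cv2.resize(b,(640,560),interpolation=2))
E
```

```text
[0.50998388 0.13847323 0.16269463] [-0.39719198 -0.52302461 -0.86209066] 64.98041018550951
side red 33 [0.5099 0.1366 0.08  ] [0.5101 0.136  0.0791]
side saline [325.8, 242.5] 0.89 [0.5084 0.193  0.036 ]
side knob [337.3, 212.1] 0.65 [0.5125 0.1322 0.067 ]
```

View pics/m3.png

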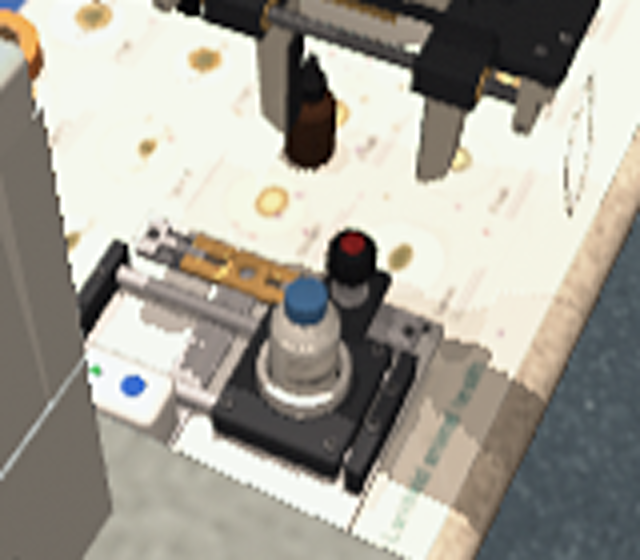

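Call:
move_arm(deltas=[60,-0.06,0,0.4,0,60,0,0,0.7,0,60,0,0,0.8,0,60,0,0,0.8,0,60,0,0,0.8,0,60,0,0,0.6,0,60,0,0,0.4,0,60,0,0,0,0,40,0,0,0,0,40,0,0,0,0,40,0,0,0,0,40,0,0,0,0])

```text
clock: 12.57
position: [0.5106, 0.1364, 0.0512]
tcp_rot: [[-0.044, 0.999, 0.002], [0.999, 0.044, 0.001], [0.0, 0.002, -1.0]]
contact_force: [0.5, 0.1, 0.5]
grip_width: 0.44
grip_force: 0.0
```

Call:
move_arm(deltas=[10,0,0,0,0,10,0,0,0,0,10,0,0,0,0,10,0,0,0,0,10,0,0,0,0,10,0,0,0,0], grip_force=30)

```text
clock: 13.07
position: [0.5102, 0.1362, 0.0506]
tcp_rot: [[-0.044, 0.999, 0.0], [0.999, 0.044, 0.0], [0.0, 0.0, -1.0]]
contact_force: [-1.2, 0.1, 5.5]
grip_width: 0.27
grip_force: 30.0
```

Call:
move_arm(deltas=[10,0,0,-0.1,0,10,0,0,-0.1,0,10,0,0,-0.1,0,10,0,0,-0.1,0,10,0,0,-0.1,0,10,0,0,-0.1,0,10,0,0,0,0,10,0,0,0,0])

```text
clock: 13.73
position: [0.51, 0.1363, 0.0654]
tcp_rot: [[-0.044, 0.999, -0.0], [0.999, 0.044, 0.0], [0.0, -0.0, -1.0]]
contact_force: [1.7, 2.3, -8.0]
grip_width: 0.272
grip_force: 30.0
```

```bash
python3 - <<'E'
from h import *
s=get_state();print(s["position"],s["contact_force"],s["grip_width"]*93)
c=read_camera("side"); cv2.imwrite("pics/side4.png",c["img"])
b=c["img"][170:270,270:390]
cv2.imwrite("pics/m4.png",cv2.resize(b,(720,600),interpolation=2))
E
```

```text
[0.51004057 0.13630231 0.06543696] [ 1.71728592  2.25824428 -8.01907226] 25.301543505296987
```

View pics/m4.png

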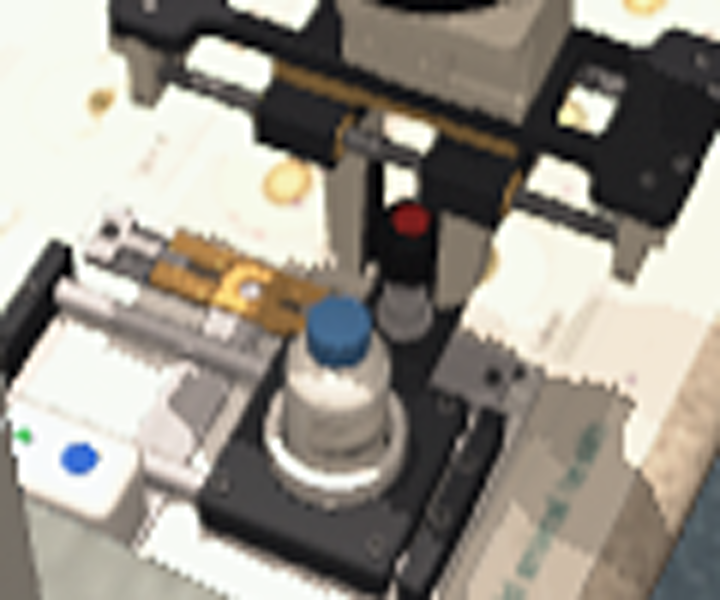

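Call:
move_arm(deltas=[10,0,0.03,0,0,10,0,0.05,0,0,10,0,0.05,0,0,10,0,0.05,0,0,10,0,0,0,0])

```text
clock: 14.2
position: [0.5146, 0.1364, 0.0652]
tcp_rot: [[-0.044, 0.999, -0.0], [0.999, 0.044, -0.0], [0.0, -0.0, -1.0]]
contact_force: [-1.8, 3.6, -7.1]
grip_width: 0.271
grip_force: 30.0
```

Call:
move_arm(deltas=[10,0,0.05,0,0,10,0,0.1,0,0,10,0,0.1,0,0,10,0,0.1,0,0,10,0,0.1,0,0,10,0,0.1,0,0,10,0,0.1,0,0,10,0,0.1,0,0,10,0,0.1,0,0,10,0,0.1,0,0,10,0,0.05,0,0,10,0,0,0,0])

```text
clock: 15.2
position: [0.5402, 0.1375, 0.0654]
tcp_rot: [[-0.043, 0.999, 0.001], [0.999, 0.043, 0.0], [0.0, 0.001, -1.0]]
contact_force: [-0.0, 3.0, -7.0]
grip_width: 0.275
grip_force: 30.0
```

Call:
move_arm(deltas=[10,0,0,0.06,0,10,0,0,0.06,0,10,0,0,0.04,0,10,0,0,0,0,30,0,0,0,0,30,0,0,0,0,30,0,0,0,0,30,0,0,0.1,0,30,0,0,0,0,30,0,0,0,0])

```text
clock: 16.03
position: [0.5396, 0.1372, 0.0588]
tcp_rot: [[-0.043, 0.999, -0.0], [0.999, 0.043, -0.0], [-0.0, -0.0, -1.0]]
contact_force: [0.3, 0.0, -0.7]
grip_width: 0.324
grip_force: 0.0
```

```bash
cat > k.py <<'E'
from h import *
s=get_state();print(s["clock"],s["position"],s["contact_force"],s["grip_width"]*93)
c=read_camera("side")
H,S,V=cv2.split(cv2.cvtColor(c["img"],cv2.COLOR_BGR2HSV))
m=((H<8)|(H>172))&(S>110); k,l,st,ce=cv2.connectedComponentsWithStats(m.astype(np.uint8))
for i in range(1,k):
    p=w(c,ce[i],.08)
    if st[i,4]>4 and .45<p[0]<.65 and .05<p[1]<.2:
        d=np.median([w(c,q) for q in zip(*np.nonzero(l==i)[::-1])],0)
        print("red",st[i,4],ce[i],"depth",d.round(4),"plane.08",p.round(4),".09",w(c,ce[i],.09).round(4))
E
python3 k.py
```

```text
16.0333 [0.53956457 0.13718529 0.05884348] [ 0.27306288  0.03667647 -0.69309549] 30.132194284482974
red 33 [324.66666667 202.57575758] depth [0.5405 0.1381 0.089 ] plane.08 [0.5433 0.1309 0.08  ] .09 [0.5399 0.1378 0.09  ]
```

Call:
move_arm(deltas=[30,0,0.05,0,0,30,0,0.05,0,0,30,0,0.08,0,0,30,0,0.08,0,0,30,0,0.1,0,0,30,0,0.1,0,0,30,0,0.1,0,0,30,0,0.1,0,0,30,0,0.08,0,0,30,0,0.05,0,0,30,0,0.05,0,0,30,0,0,0,0])

```text
clock: 17.08
position: [0.5614, 0.1383, 0.0589]
tcp_rot: [[-0.043, 0.999, 0.001], [0.999, 0.043, -0.0], [-0.0, 0.001, -1.0]]
contact_force: [-1.1, -0.1, -0.8]
grip_width: 0.321
grip_force: 0.5
```

```bash
python3 k.py
```

```text
17.0833 [0.56137866 0.13830882 0.05891166] [-1.0606712  -0.06331382 -0.83617295] 29.816002311796215
red 32 [316.28125 199.65625] depth [0.558  0.1407 0.0897] plane.08 [0.5625 0.1321 0.08  ] .09 [0.5589 0.139  0.09  ]
```

Call:
move_arm(deltas=[30,0,0.02,0,0,30,0,0.02,0,0,30,0,0.02,0,0,30,0,0.02,0,0,30,0,0,0,0])

```text
clock: 17.55
position: [0.5619, 0.1384, 0.0588]
tcp_rot: [[-0.044, 0.999, -0.001], [0.999, 0.044, -0.0], [-0.0, -0.001, -1.0]]
contact_force: [-4.5, -0.2, 1.8]
grip_width: 0.321
grip_force: 2.4
```

```bash
python3 k.py
```

```text
17.55 [0.56190505 0.13838541 0.05880611] [-4.54633574 -0.1703488   1.80511272] 29.84941973995817
red 32 [316.03125 199.75   ] depth [0.5584 0.1401 0.089 ] plane.08 [0.5629 0.1326 0.08  ] .09 [0.5593 0.1395 0.09  ]
```

Call:
move_arm(deltas=[30,0,0.02,0,0,30,0,0.02,0,0,30,0,0,0,0])

```text
clock: 17.85
position: [0.5641, 0.1384, 0.0589]
tcp_rot: [[-0.043, 0.999, 0.001], [0.999, 0.043, -0.0], [-0.0, 0.001, -1.0]]
contact_force: [-2.5, -0.9, -0.8]
grip_width: 0.321
grip_force: 1.2
```

```bash
python3 k.py
```

```text
17.85 [0.56407194 0.13844632 0.05892246] [-2.49574688 -0.87453205 -0.77727337] 29.88591936006005
red 32 [315.125   199.21875] depth [0.5611 0.1398 0.0892] plane.08 [0.5653 0.1322 0.08  ] .09 [0.5616 0.1391 0.09  ]
```

Call:
move_arm(deltas=[30,0,0.02,0,0,30,0,0.02,0,0,30,0,0.02,0,0,30,0,0.02,0,0,30,0,0,0,0])

```text
clock: 18.32
position: [0.5659, 0.1385, 0.0589]
tcp_rot: [[-0.043, 0.999, 0.0], [0.999, 0.043, -0.0], [-0.0, 0.0, -1.0]]
contact_force: [-2.7, -0.1, -0.1]
grip_width: 0.324
grip_force: 1.3
```

```bash
python3 k.py
```

```text
18.3167 [0.56588022 0.13851638 0.05889716] [-2.65777885 -0.13314118 -0.06871124] 30.15489354915387
red 29 [314.31034483 198.89655172] depth [0.5625 0.1399 0.0895] plane.08 [0.5672 0.1323 0.08  ] .09 [0.5635 0.1391 0.09  ]
```

Call:
move_arm(deltas=[30,0,0.02,0,0,30,0,0.02,0,0,30,0,0.02,0,0,30,0,0.02,0,0,30,0,0.02,0,0,30,0,0,0,0])

```text
clock: 18.87
position: [0.5682, 0.1386, 0.0588]
tcp_rot: [[-0.044, 0.999, 0.0], [0.999, 0.044, -0.0], [-0.0, 0.0, -1.0]]
contact_force: [-2.5, -0.3, -1.2]
grip_width: 0.323
grip_force: 1.5
```

Call:
move_arm(deltas=[30,0,0.02,0,0,30,0,0.02,0,0,30,0,0.02,0,0,30,0,0,0,0])

```text
clock: 19.2
position: [0.571, 0.139, 0.0592]
tcp_rot: [[-0.044, 0.999, 0.003], [0.999, 0.044, 0.0], [0.0, 0.003, -1.0]]
contact_force: [0.2, -0.5, -0.1]
grip_width: 0.322
grip_force: 0.0
```

```bash
python3 k.py
```

```text
19.2 [0.57098112 0.13903249 0.05924635] [ 0.1675606  -0.5228489  -0.06875925] 29.924222999300753
red 33 [311.60606061 200.48484848] depth [0.5706 0.1389 0.0797] plane.08 [0.5703 0.1387 0.08  ] .09 [0.5666 0.1454 0.09  ]
```

Clicked: the knob top is back at 80 mm. I'll open the fingers and retreat upward.

Call:
move_arm(deltas=[50,0,0,0,0,50,0,0,0,0,50,0,0,0,0,50,0,0,-0.2,0,50,0,0,-0.5,0,50,0,0,-0.8,0,50,0,0,-0.8,0,50,0,0,-0.8,0,50,0,0,-0.8,0,50,0,0,-0.4,0,50,0,0,0,0,50,0,0,0,0])

```text
clock: 20.25
position: [0.5696, 0.139, 0.1665]
tcp_rot: [[-0.044, 0.999, 0.001], [0.999, 0.044, 0.0], [0.0, 0.001, -1.0]]
contact_force: [0.1, 0.7, 0.1]
grip_width: 0.536
grip_force: 0.0
```

```bash
python3 k.py; python3 - <<'E'
from h import *
c=read_camera("side")
for q in ["saline","dropper"]: print(q,[(w(c,r["xy"],.036 if q=="saline" else 0).round(4),r["p"]) for r in spot_point("side",q)[:1]])
cv2.imwrite("pics/m5.png",cv2.resize(c["img"][150:290,250:410],(640,560),interpolation=2))
E
```

```text
20.25 [0.56958348 0.13895328 0.16650773] [0.14666193 0.72021638 0.14116608] 49.88547664787046
red 34 [311.29411765 200.5       ] depth [0.5708 0.1388 0.0797] plane.08 [0.5709 0.139  0.08  ] .09 [0.5671 0.1458 0.09  ]
saline [(array([0.5725, 0.1984, 0.036 ]), 0.79)]
dropper [(array([0.5845, 0.0313, 0.    ]), 0.66)]
```

View pics/m5.png

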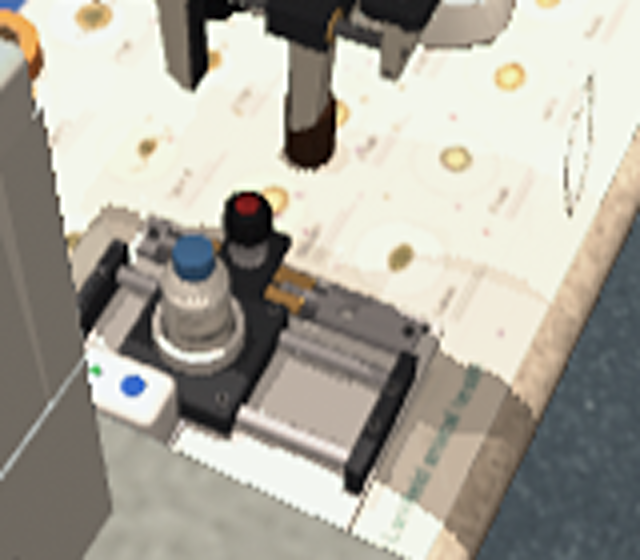

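The bottle stands upright in the nest at (195,310). The knob is down at (247,215) with the carriage at the reader, the dropper is undisturbed at (310,140), and the arm is clear.

```bash
python3 -c "from plant import *; print(sign_off())"
```

```text
the job is handed in; nothing more can be done
None
```

The job is handed in at about 20 s of the 67 s allowed: the saline bottle stands in its nest, the carriage is locked at the reader (about 60 mm of travel) with the plunger fully home, and the dropper was left standing where it was.

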